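Lock the indexing collar with its index pin

ROBOT

A 6-joint arm with a two-finger parallel gripper is mounted at the origin on a cart in front of the work surface, level with it; the furniture and walls round the work are solid. World frame = base frame: x ahead of the robot, y to its left, z up, the work surface at z = 0. Lengths are in mm, angles in rad, forces in N, time in s.
With the tool pointing down it reaches from about 275 to 750 mm from the base axis. Payload 10.2 kg.
Tool frame: the origin (TCP) lies on the centre line of the jaws, within the pads' length; the fingertips stand 17 mm ahead of it and the grasp point (between the pads) lies 2 mm behind it (ctrl.tip_extent is the distance from the TCP to the fingertips, in mm); z points along the fingers, y is the line along which they close (so a half turn about z gives the same grasp; the last joint's range is limited). The gripper opens to 85 mm and grips with 20 to 120 N. Pads are 22 mm wide; open, the fingers measure 114 mm over their backs; the gripper's body (76 mm by 85 mm) begins 54 mm behind the grasp point. The pads swing forward as they close: fully open they stand 13 mm farther back than shut.
Start: joints at [1.096, 0.313, 1.498, -0, 1.331, -0.223], TCP at [130.815, 508.447, 248.294] pointing down, gripper open.
Joint ranges: [-2.94, 2.94], [-0.97, 2.17], [0.19, 2.56], [-1.23, 4.37], [0.02, 3.11], [-2.88, 2.88]. Speed limits (rad/s): [2.39, 2.39, 3.01, 3.14, 3.14, 3.14].

INTERFACE

Orientations are given as a unit quaternion [w, x, y, z].
In Python, from rig import sensors, capture, ctrl, cut_out, place_of gives the robot as it stands.
- The arm moves only by the shell command python3 -m jog 'ROWS' [FORCE]. ROWS is JSON, a list of rows, each a list of 3 entries, a list of its own where there are three numbers: the shift along the world's x, y, z in mm, then the turn, a rotation vector about the world's x, y, z in degrees, then the closure, from 0 (fully open) to 1 (shut). A call has exactly 8 rows; each row is the pose to reach, as a shift and turn from the pose commanded when the call began; what a row does not reach only later rows make up. A row lasts 1/12 s, in which the tool goes at most 41.7 mm and 7.16 degrees, less where a joint would pass 70% of its speed; a pose out of reach is approached as far as the arm can. A call with a gripper value outside its range is refused whole. The fingers move at their own pace and stop on an object; FORCE is the grip in N (left out, the last holds). Time passes only in rows, so rows that repeat a pose let the fingers close, or fill a call up. It gives the time, the measured TCP pose, the force and the opening at its end, in the units of the state.
- sensors.sense(): the state, without advancing time (a new reading comes with each control period).
- capture(name): name is "scene" or "top" or "wrist"; returns a dict with "color" (480x640x3 uint8, blue, green, red), "z_map" (480x640 float32, mm along the optical axis (not along the pixel's ray), 0 where there is no reading), "camera_matrix" (3x3 intrinsics, pixels), "k1" (the pictures are not rectified: a ray, as slopes to the right and down, at radius r is drawn at 1 + k1 r^2 times it, then the intrinsics apply), "R" (3x3) and "t" (3): a world point X has camera coordinates R X + t. Camera axes: x right, y down, z forward; pixel columns grow to the right and rows downward; lengths in mm; the calibration is good to about 2 mm. A picture is of the moment at which its call begins.
- ctrl.finish_job(): hands the job in, once; it reports no verdict.
Trained networks look in a picture, given as the dict that the camera call returned (one of the last four; its "shot" number tells which), for a name from the list of things; names that differ only in an ending like _2 or _b are one class to them, and where a whole thing is asked for, a point or a joint stands for the part that bears it (a point fixed in the world has none). Each returns a list of dicts, best first, with "p" (0 to 1); they miss things now and then, are a little off and sometimes report something else, mostly with a low value. They report only what shows in the picture. A call takes as long as a camera call. They do not tell look-alikes from the thing itself.
- cut_out(picture, query): "region" (480x640 bool, what is visible of it) and "box" ([left, top, right, bottom] in pixels, round what is visible of it).
- place_of(picture, query): "centre" ([row, column] in pixels: a listed point, or the origin of a listed thing).
The state is a dict: "time_s": time; "joints": joint angles; "dq": joint speeds; "tau": joint torques, N m; "eef_pos": TCP position; "ee_rot": TCP orientation; "force": force on the tool from outside, world axes, zero at the start; "wrist_torque": the same for the moment, N m; "grip_width": opening from 0.0 (shut) to 1.0 (fully open).
Only numpy, scipy, OpenCV 4.12 (cv2) and the standard library are available. Lean on these libraries where they do the work, as an engineer would, in place of code of your own. Each camera call takes 0.05 s, during which the arm holds its last target. There are 200 camera calls.

TASK

Lock the indexing fixture in front of the rail: take the square-headed index pin out of the pin stand, put it in the one hole of the round collar, and turn the collar with it, pressing only gently, until the pin finds the hidden locating hole beneath, which lies only roughly under the fixture's pointer. Then push the pin fully home so that its head sits flat on the collar, without ever forcing it, and let go. Leave the round-headed pin in its place in the stand.

Things in the scene. Friction and masses are not known exactly. Their poses are not given: they have to be found in the camera images.
- pin_head (a point): Centre of the steel index pin's square head, where it is gripped: 18 x 18 mm, 40 mm tall (20 mm below to 20 mm above this point), flats square to this point's x and y; z up along the pin. Below it a round shank, 12 mm thick, 35 mm long, 3 mm chamfer at the end. About 0.09 kg. Starts upright in either hole of the pin stand, head resting on the stand's top, 56 mm above the bench.
- pin_tip (a point): Centre of the lower end of the index pin's shank, 55 mm below pin_head on the pin's axis.
- round_head (a point): Centre of the head of the other pin, which must stay in the stand: round steel head 19 mm in diameter, 24 mm tall, on a 9 mm shank. It stands in the other hole, 60 mm from the index pin.
- pin_stand: Fixed aluminium block on 16 mm feet at the right end of the rail, 116 x 48 x 56 mm (x, y, z), origin below its centre on the bench; two upright through holes 13.5 mm wide, 30 mm either side of its centre along its x. The rail nearby is 115 mm high. Left of it the print head and its hose loop stand up to 0.55 m high at y from 0 to 0.3, x beyond 0.37: swing past them close to the robot.
- fixture: Fixed indexing fixture near the front edge: round aluminium housing, 92 mm in diameter, rim 69 mm high; origin at the centre of its underside, z up on the collar's axis, +x to the pointer, a dark lug outside the rim (70 mm high). In it turns a steel collar, 78 mm in diameter, 12 mm thick, flat top 75 mm above the bench. The pin must never push on any of it with more than 30 N.
- collar_hole (a point): Centre of the collar's only hole, at its mouth in the top face, 26 mm from the axis; it turns with the collar. The hole is 14 mm wide and goes right through the 12 mm thick collar. Fully home, the pin's head rests on the collar and its tip is 35 mm below this mouth.
- seat (a point): Point on the fixture's axis at the top of a fixed-angle seat ring hidden under the collar, 13 mm below the collar's top. Its one hole, 14 mm wide, 28 mm deep, 26 mm from the axis, lies anywhere within 0.55 rad either side of the pointer. The ring is sprung: pushed down it resists with 1 N plus 1 N per mm, solid after 6 mm; it snaps up round the pin when the holes meet, and the collar is then locked.
- collar (a joint): Angle of the collar (rad), counter-clockwise seen from above; 0 when its hole is at the pointer. It turns freely with a light drag (0.03 N m) and stays where it is left.
There are look-alikes about, which are no part of the job. Leave any orange or pink look-alike of the part that bears pin_head alone.

How it is judged:
By the outcome, as a careful person would: the job done as asked, in the order asked, and still so for the second after the job is handed in, with the robot touching nothing.
It also fails if it takes over 64 s, if anything falls off the work surface, if the arm or the gripper's body presses on something with over 40 N, if the wrist force passes 120 N, or if a joint passes its speed limit or range.

## Working session

There is one attempt and no reset: what is moved stays moved. The work goes in short steps, Python scripts to look and compute and a shell command to move; the robot and the scene stay as the last step left them, time stands still between calls to the robot, and variables do not carry over. Pictures are saved under pics/ and viewed, on a budget of 10 in all, crops included, one or two more only if the job needs it, and the job is handed in when it is done.

```bash
mkdir -p pics; ls; cat > h.py <<'E'
import numpy as np, cv2
from rig import sensors, capture, ctrl, cut_out, place_of
def ray(p,rc):
    K=p["camera_matrix"]; r,c=rc
    d=np.array([(c-K[0,2])/K[0,0],(r-K[1,2])/K[1,1]]); u=d.copy()
    for _ in range(20): u=d/(1+p["k1"]*(u@u))
    v=p["R"].T@np.array([u[0],u[1],1.]); o=-p["R"].T@p["t"]
    return o,v
def at_z(p,rc,z):
    o,v=ray(p,rc); return o+v*(z-o[2])/v[2]
def at_depth(p,rc):
    o,v=ray(p,rc); r,c=map(int,np.round(rc)); w=p["z_map"][r-1:r+2,c-1:c+2]; w=w[w>0]
    return o+v*np.median(w) if w.size else None
def tri(l):
    A=np.zeros((3,3));b=np.zeros(3)
    for p,rc in l:
        o,v=ray(p,rc); v=v/np.linalg.norm(v); M=np.eye(3)-np.outer(v,v); A+=M;b+=M@o
    return np.linalg.solve(A,b)
def pix(p,X):
    X=p["R"]@np.asarray(X,float)+p["t"]; u=X[:2]/X[2]; u=u*(1+p["k1"]*(u@u)); K=p["camera_matrix"]
    return [K[1,1]*u[1]+K[1,2],K[0,0]*u[0]+K[0,2]]
E
python3 - <<'E'
from h import *
np.set_printoptions(precision=1,suppress=True)
P={}
for n in ("scene","top"):
    p=P[n]=capture(n); cv2.imwrite(f"pics/{n}0.png",p["color"]); print(n, -p["R"].T@p["t"],p["camera_matrix"][0,0])
    for q in ("pin_head","round_head","pin_stand","fixture","collar_hole","seat"):
        for d in place_of(p,q)[:4]:
            print(q,round(d["p"],2),np.array(d["centre"]),at_depth(p,d["centre"]))
print(sensors.sense())
E
```

```text
pics
scene [ -69.6 -418.5  773.6] 600.96898466827
pin_head 0.66 [242.8 330.8] [ 502.7 -301.2   81.3]
pin_head 0.66 [206.9 266.1] [ 522.7 -195.3  112. ]
pin_head 0.61 [197.4 386. ] [ 624.7 -365.4   74.3]
round_head 0.46 [217.2 342.1] [ 563.7 -305.5   75.1]
pin_stand 0.76 [257.7 336.1] [ 497.2 -311.4   55.2]
fixture 0.69 [329.3 292. ] [ 350.3 -282.4   67.6]
collar_hole 0.76 [307.6 305.5] [ 389.1 -291.4   67.8]
seat 0.74 [308.2 292.5] [ 379.1 -275.4   75. ]
top [ 434.7 -263.5  927.9] 480.14910132588153
pin_head 0.66 [236.5 346.9] [ 513.4 -297.6   94.9]
pin_head 0.63 [204.9 282.8] [ 575.4 -185.2   75.1]
pin_head 0.52 [174.2 380.1] [ 626.9 -362.    73.6]
round_head 0.67 [209.8 349. ] [ 562.6 -303.5   79.1]
pin_stand 0.62 [227.5 346.4] [ 533.7 -298.8   55.4]
fixture 0.61 [308.8 332.6] [ 388.1 -269.3   76.4]
collar_hole 0.89 [316.9 348.2] [ 373.  -296.4   73.9]
seat 0.85 [308.6 336.3] [ 388.2 -275.8   75.9]
{'time_s': 0.7, 'joints': array([ 1.1,  0.3,  1.5, -0. ,  1.3, -0.2]), 'dq': array([-0.,  0.,  0., -0.,  0., -0.]), 'tau': array([ -0. , -41.2, -26. ,  -0. ,   0. ,   0. ]), 'eef_pos': array([130.8, 508.4, 248.3]), 'ee_rot': array([0. , 0.1, 1. , 0. ]), 'force': array([ 0.1, -0.2,  0.9]), 'wrist_torque': array([-0.,  0.,  0.]), 'grip_width': 1.0036101056606619}
```

```bash
python3 - <<'E'
import cv2,numpy as np
a=cv2.imread("pics/scene0.png")[150:400,180:440];b=cv2.imread("pics/top0.png")[130:380,230:490]
cv2.imwrite("pics/ab.png",np.hstack([cv2.resize(x,(400,385),interpolation=cv2.INTER_CUBIC) for x in (a,b)]))
E
```

```text
(no output)
```

View pics/scene0.png

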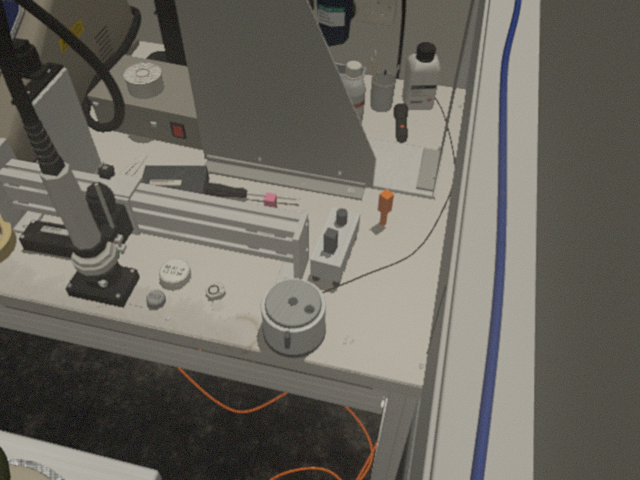

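View pics/ab.png

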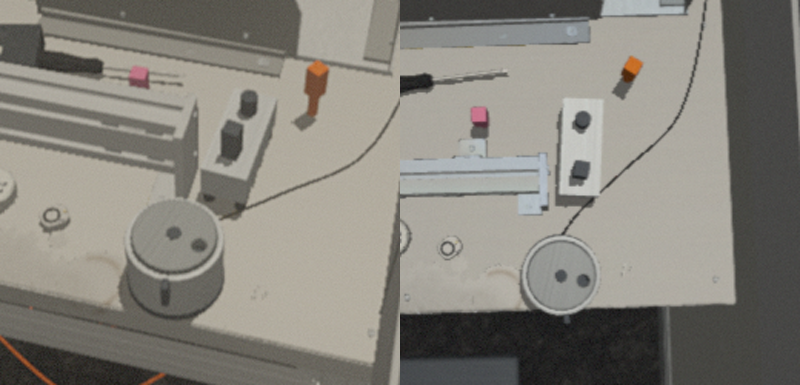

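```bash
python3 - <<'E'
from h import *
np.set_printoptions(precision=4,suppress=True)
s=capture("scene");t=capture("top");w=capture("wrist")
for n,a,b in (("pin",[242.8,330.8],[236.5,346.9]),("round",[217.2,342.1],[209.8,349]),("hole",[307.6,305.5],[316.9,348.2]),("seat",[308.2,292.5],[308.6,336.3]),("stand",[257.7,336.1],[227.5,346.4])):
    X=tri([(s,a),(t,b)]); print(n,X,[np.hypot(*np.subtract(pix(p,X),c)) for p,c in((s,a),(t,b))])
q=sensors.sense(); print(q["ee_rot"],q["joints"])
from scipy.spatial.transform import Rotation as Ro
R=Ro.from_quat(q["ee_rot"],scalar_first=True).as_matrix(); print(R)
print("cam in tool",R.T@(-w["R"].T@w["t"]-q["eef_pos"]), (R.T@w["R"].T),w["camera_matrix"][0,0],ctrl.tip_extent)
E
```

```text
pin [ 516.1362 -298.6674   65.1208] [np.float64(0.12149834467704113), np.float64(0.10390185100912738)]
round [ 563.485  -304.6073   74.9427] [np.float64(0.5962400183723987), np.float64(0.5254319307436532)]
hole [ 374.1898 -295.6459   90.7539] [np.float64(0.08874196724513166), np.float64(0.06982807726324104)]
seat [ 387.0525 -274.5134   63.2561] [np.float64(1.11537476253623), np.float64(0.8813550273748574)]
stand [ 540.2284 -302.1626    0.1778] [np.float64(0.6820384555526462), np.float64(0.578937636284521)]
[-0.      0.1256  0.9921  0.    ] [ 1.0956  0.3129  1.4977  0.      1.331  -0.2234]
[[-0.9685  0.2492 -0.    ]
 [ 0.2492  0.9685  0.    ]
 [ 0.     -0.     -1.    ]]
cam in tool [  82.9645   -0.7642 -126.5607] [[ 0.0001 -0.9458 -0.3247]
 [ 1.      0.0002 -0.0003]
 [ 0.0003 -0.3247  0.9458]] 411.766494055702 17.0
```

```bash
python3 -m jog '[[[8,-29,10],[0,0,-5],0],[[17,-58,20],[0,0,-10],0],[[26,-87,30],[0,0,-15],0],[[35,-116,40],[0,0,-20],0],[[44,-145,50],[0,0,-25],0],[[53,-174,60],[0,0,-30],0],[[62,-202,70],[0,0,-35],0],[[70,-230,80],[0,0,-40],0]]' && python3 -m jog '[[[14,-33,0],[0,0,-4.5],0],[[27,-67,0],[0,0,-9],0],[[39,-100,0],[0,0,-13.5],0],[[50,-134,0],[0,0,-18],0],[[60,-168,0],[0,0,-22.5],0],[[69,-201,0],[0,0,-27],0],[[77,-235,0],[0,0,-31.5],0],[[84,-268,0],[0,0,-35.6],0]]'
```

```text
time_s: 1.52
eef_pos: [200.8, 277.1, 328.8]
ee_rot: [0.0, 0.459, 0.888, 0.0]
force: [1.4, -0.2, -0.5]
grip_width: 1.002
time_s: 2.18
eef_pos: [284.7, 8.7, 328.5]
ee_rot: [0.001, 0.709, 0.705, 0.0]
force: [0.5, 0.0, 0.3]
grip_width: 1.001
```

```bash
python3 -m jog '[[[6,-34,0],[0,0,0],0.5],[[13,-68,0],[0,0,0],0.5],[[21,-102,0],[0,0,0],0.5],[[30,-136,0],[0,0,0],0.5],[[42,-168,0],[0,0,0],0.5],[[56,-200,0],[0,0,0],0.5],[[74,-229,0],[0,0,0],0.5],[[94,-254,0],[0,0,0],0.5]]' && python3 -m jog '[[[20,-8,-14],[0,0,0],0.5],[[40,-16,-28],[0,0,0],0.5],[[60,-24,-44],[0,0,0],0.5],[[60,-24,-80],[0,0,0],0.5],[[60,-24,-80],[0,0,0],0.5],[[60,-24,-80],[0,0,0],0.5],[[60,-24,-80],[0,0,0],0.5],[[60,-24,-80],[0,0,0],0.5]]' && python3 - <<'E'
from h import *
import pickle
np.set_printoptions(precision=1,suppress=True)
p=capture("wrist"); t=capture("top"); pickle.dump((p,t),open("w1.pkl","wb")); cv2.imwrite("pics/w1.png",p["color"])
for q,z in (("pin_head",76),("round_head",68),("pin_stand",0),("fixture",0),("collar_hole",75),("seat",62)):
    for d in place_of(p,q)[:3]:
        print(q,round(d["p"],2),np.array(d["centre"]),at_depth(p,d["centre"]),at_z(p,d["centre"],z))
print(sensors.sense())
E
```

```text
time_s: 2.85
eef_pos: [379.1, -245.7, 328.2]
ee_rot: [0.0, 0.708, 0.706, -0.0]
force: [-0.8, 0.7, 0.4]
grip_width: 0.501
time_s: 3.52
eef_pos: [439.0, -267.9, 250.6]
ee_rot: [0.002, 0.707, 0.707, -0.0]
force: [-0.2, 0.1, 0.9]
grip_width: 0.498
pin_head 0.95 [ 90.3 501.7] [ 571.2 -179.9   70.9] [ 569.  -179.9   76. ]
pin_head 0.85 [314.1 533.4] [ 626.8 -358.7   66.4] [ 621.  -353.3   76. ]
pin_head 0.55 [252.5 404.2] [ 505.7 -291.1   96.6] [ 510.6 -298.9   76. ]
round_head 0.77 [252.1 477.4] [ 566.  -297.    80.2] [ 571.2 -301.7   68. ]
pin_stand 0.93 [226.6 419. ] [ 525.5 -283.5   57.3] [ 540.9 -301.2    0. ]
fixture 0.61 [198.2 260.4] [ 400.1 -255.4   76. ] [ 390.2 -273.2    0. ]
collar_hole 0.82 [251. 242.] [ 381.6 -302.3   63.1] [ 383.8 -297.8   75. ]
seat 0.83 [217.7 246.2] [ 389.1 -269.9   78.1] [ 386.4 -274.5   62. ]
{'time_s': 3.9167, 'joints': array([-0.8,  0.3,  1.5,  0. ,  1.3, -0.8]), 'dq': array([ 0.,  0.,  0., -0., -0.,  0.]), 'tau': array([ -0. , -40.1, -26. ,  -0. ,   0. ,  -0. ]), 'eef_pos': array([ 438.8, -267.6,  248.5]), 'ee_rot': array([0. , 0.7, 0.7, 0. ]), 'force': array([0.5, 0.2, 0.4]), 'wrist_torque': array([-0., -0., -0.]), 'grip_width': 0.5009752448258891}
```

View pics/w1.png

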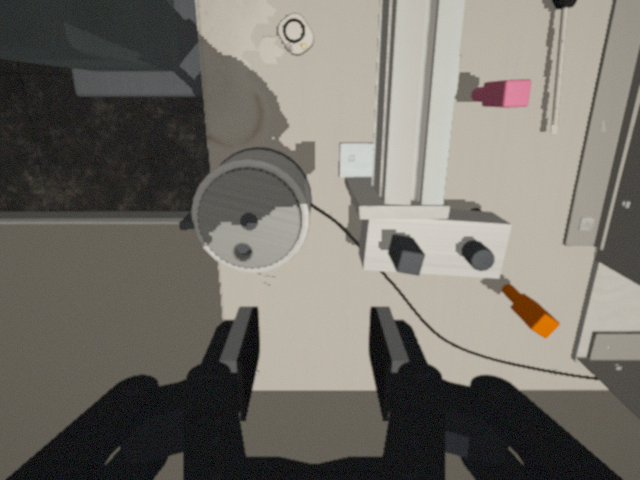

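```bash
cat > m.py <<'E'
from h import *
def zmap_world(p,box):
    t,b,l,r=box; out=[]
    for i in range(t,b):
        for j in range(l,r):
            d=p["z_map"][i,j]
            if d>0:
                o,v=ray(p,(i,j)); out.append([i,j,*(o+v*d)])
    return np.array(out)
E
python3 - <<'E'
from m import *
import pickle
np.set_printoptions(precision=1,suppress=True)
p,t=pickle.load(open("w1.pkl","rb"))
W=zmap_world(p,(225,285,380,430)); m=(W[:,4]>90)&(W[:,4]<103); X=W[m]
r=cv2.minAreaRect(X[:,2:4].astype(np.float32)); print("pin",m.sum(),r,X[:,2:].mean(0))
W=zmap_world(p,(225,285,450,505)); m=(W[:,4]>74)&(W[:,4]<90); X=W[m]
print("round",cv2.minEnclosingCircle(X[:,2:4].astype(np.float32)),X[:,2:].mean(0))
W=zmap_world(p,(140,290,180,320)); m=(W[:,4]>64)&(W[:,4]<82)
X=W[m]; print("fix",cv2.minEnclosingCircle(X[:,2:4].astype(np.float32)),np.median(X[:,4]), cv2.fitEllipse(cv2.convexHull(X[:,2:4].astype(np.float32))))
a=p["color"][225:285,375:455];b=p["color"][140:280,170:320]
cv2.imwrite("pics/w1c.png",np.hstack([cv2.resize(a,(400,300),interpolation=cv2.INTER_CUBIC),cv2.resize(b,(321,300),interpolation=cv2.INTER_CUBIC)]))
E
```

```text
pin 644 ((510.540283203125, -298.92022705078125), (18.44578742980957, 18.23674774169922), 79.53854370117188) [ 509.9 -297.7   96.2]
round ((570.2047119140625, -303.383544921875), 9.942867279052734) [ 569.1 -302.1   80.1]
fix ((385.48388671875, -272.8611755371094), 50.5361213684082) 75.59319049907077 ((388.52593994140625, -272.7430114746094), (89.91698455810547, 96.39163208007812), 102.4683609008789)
```

View pics/w1c.png

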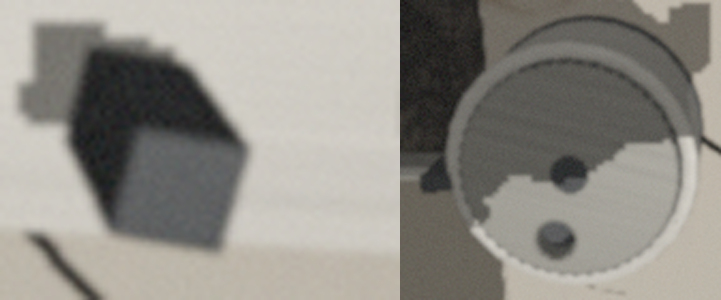

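```bash
python3 -m jog '[[[30,-13,0],[0,0,-5],0.55],[[60,-26,-10],[0,0,-10.5],0.55],[[71.7,-31.3,-50],[0,0,-10.5],0.55],[[71.7,-31.3,-80],[0,0,-10.5],0.55],[[71.7,-31.3,-80],[0,0,-10.5],0.55],[[71.7,-31.3,-80],[0,0,-10.5],0.55],[[71.7,-31.3,-80],[0,0,-10.5],0.55],[[71.7,-31.3,-80],[0,0,-10.5],0.55]]' && python3 - <<'E'
from m import *
import pickle
np.set_printoptions(precision=1,suppress=True)
p0,t=pickle.load(open("w1.pkl","rb"))
p=capture("wrist"); pickle.dump((p,p0),open("w2.pkl","wb")); cv2.imwrite("pics/w2.png",p["color"])
r,c=map(int,pix(p,[510.5,-299,96])); print(r,c, pix(p,[510.5,-299,96]))
W=zmap_world(p,(max(0,r-70),min(480,r+70),c-70,c+70)); m=(W[:,4]>90)&(W[:,4]<103)&(np.hypot(W[:,2]-510.5,W[:,3]+299)<22); X=W[m]
print("pin",m.sum(),cv2.minAreaRect(X[:,2:4].astype(np.float32)),X[:,2:].mean(0))
d=[d for d in place_of(p,"pin_head")]
for e in d[:3]: print(e["p"],e["centre"],tri([(p,e["centre"]),(p0,[252.5,404.2])]))
print(sensors.sense()["eef_pos"])
E
```

```text
time_s: 4.58
eef_pos: [511.0, -299.4, 171.0]
ee_rot: [0.002, 0.769, 0.639, 0.0]
force: [0.3, -0.5, 0.6]
grip_width: 0.447
264 310 [np.float64(264.3202083002388), np.float64(310.81022619234574)]
pin 1172 ((510.8796691894531, -298.760986328125), (18.404510498046875, 17.636491775512695), 79.52597045898438) [ 511.1 -297.7   96.4]
0.96 [6.4, 398.9] [ 493.9 -219.   290.7]
0.72 [253.4, 313.2] [ 511.4 -300.9   73.1]
0.59 [300.5, 518.0] [ 437.1 -136.9  458.3]
[ 510.9 -299.2  170.4]
```

View pics/w2.png

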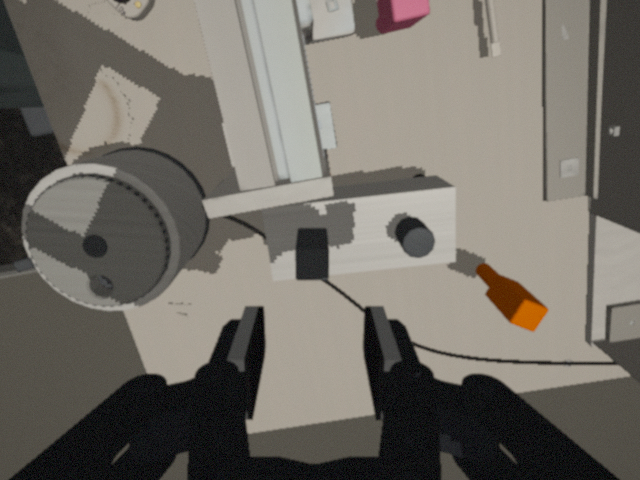

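The pin (312,253) is square between the fingers and clear of the round pin (415,238); triangulated height 73 vs. 76 nominal. Descending and gripping.

```bash
python3 -m jog '[[[0.3,0,-30],[0,0,0],0.55],[[0.3,0,-55],[0,0,0],0.55],[[0.3,0,-75],[0,0,0],0.55],[[0.3,0,-90],[0,0,0],0.55],[[0.3,0,-90],[0,0,0],0.55],[[0.3,0,-90],[0,0,0],0.9],[[0.3,0,-90],[0,0,0],0.9],[[0.3,0,-90],[0,0,0],0.9]]' 60 && python3 -m jog '[[[0,0,0],[0,0,0],0.9],[[0,0,0],[0,0,0],0.9],[[0,0,0],[0,0,0],0.9],[[0,0,0],[0,0,0],0.9],[[0,0,10],[0,0,0],0.9],[[0,0,25],[0,0,0],0.9],[[0,0,40],[0,0,0],0.9],[[0,0,50],[0,0,0],0.9]]' 60
```

```text
time_s: 5.35
eef_pos: [511.2, -299.3, 80.0]
ee_rot: [0.001, 0.769, 0.639, 0.0]
force: [-1.9, 0.9, 3.9]
grip_width: 0.2
time_s: 6.02
eef_pos: [511.3, -299.2, 130.6]
ee_rot: [0.001, 0.769, 0.639, 0.0]
force: [-0.0, -0.6, -0.3]
grip_width: 0.201
```

```bash
python3 -m jog '[[[0,0,30],[0,0,0],0.9],[[-10,0,52],[0,0,0],0.9],[[-40,4,52],[0,0,0],0.9],[[-70.8,8.9,52],[0,0,0],0.9],[[-70.8,8.9,52],[0,0,0],0.9],[[-70.8,8.9,52],[0,0,0],0.9],[[-70.8,8.9,52],[0,0,0],0.9],[[-70.8,8.9,52],[0,0,0],0.9]]' && python3 - <<'E'
from m import *
import pickle
np.set_printoptions(precision=1,suppress=True)
_,p0=pickle.load(open("w2.pkl","rb"))
p=capture("wrist"); pickle.dump((p,p0),open("w3.pkl","wb")); cv2.imwrite("pics/w3.png",p["color"])
D={}
for q,z in (("fixture",0),("collar_hole",75),("seat",62),("pin_tip",110)):
    for d in place_of(p,q)[:2]:
        print(q,round(d["p"],2),np.array(d["centre"]),at_z(p,d["centre"],z)); D.setdefault(q,d["centre"])
print("hole tri",tri([(p,D["collar_hole"]),(p0,[251,242])]),"seat tri",tri([(p,D["seat"]),(p0,[217.7,246.2])]))
r,c=map(int,pix(p,[387,-274,75])); print(r,c)
W=zmap_world(p,(max(0,r-130),min(480,r+130),max(0,c-130),c+130)); m=(W[:,4]>66)&(W[:,4]<82)&(np.hypot(W[:,2]-387,W[:,3]+274)<46.5)
X=W[m]; h=cv2.convexHull(X[:,2:4].astype(np.float32)); print("fix",cv2.minEnclosingCircle(h),np.median(X[:,4]))
print(sensors.sense()["eef_pos"],sensors.sense()["grip_width"])
E
```

```text
time_s: 6.68
eef_pos: [440.7, -290.2, 180.6]
ee_rot: [0.0, 0.769, 0.639, 0.0]
force: [1.1, 0.3, -1.3]
grip_width: 0.204
fixture 0.82 [203.3 243.2] [ 389.9 -273.1    0. ]
collar_hole 0.94 [275.3 221.3] [ 382.2 -299.    75. ]
seat 0.84 [225.6 224.3] [ 388.4 -271.8   62. ]
pin_tip 0.97 [257.3 567.3] [ 570.4 -308.   110. ]
pin_tip 0.6 [277.1 313.8] [ 440.6 -295.2  110. ]
hole tri [ 386.  -293.8   87.1] seat tri [ 385.1 -275.9   51.7]
235 218
fix ((387.0391540527344, -273.96588134765625), 46.46165084838867) 75.69959753743407
[ 440.3 -290.   180.1] 0.19885288644953944
```

View pics/w3.png

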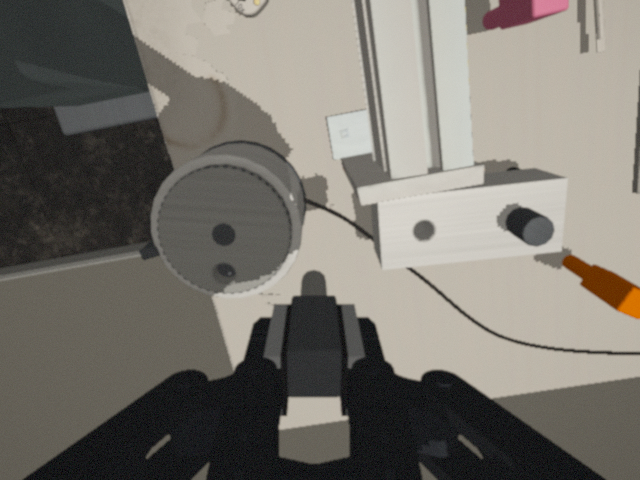

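```bash
python3 - <<'E'
from m import *
import pickle
np.set_printoptions(precision=1,suppress=True)
ps=pickle.load(open("w3.pkl","rb")); out=[]
for p in ps:
    x=np.arange(332,442,.275);y=np.arange(-219,-329,-.275)   # 400x400, col->x,row->-y
    G=np.array([[pix(p,[a,b,75.]) for a in x] for b in y],np.float32)
    im=cv2.remap(p["color"],G[...,1],G[...,0],cv2.INTER_CUBIC)
    g=cv2.medianBlur(cv2.cvtColor(im,cv2.COLOR_BGR2GRAY),5)
    for r0,r1,n in((22,30,"hole14"),(135,148,"collar39"),):
        c=cv2.HoughCircles(g,cv2.HOUGH_GRADIENT,1.2,10,param1=80,param2=15,minRadius=r0,maxRadius=r1)
        if c is not None:
            for a in c[0][:4]: print(n,332+a[0]*.275,-219-a[1]*.275,a[2]*.275)
    out.append(im)
cv2.imwrite("pics/rect.png",np.hstack(out))
E
```

```text
hole14 389.915 -273.285 6.9080005
hole14 384.305 -298.035 6.809
hole14 436.445 -312.225 6.347
collar39 391.565 -271.965 39.402
collar39 388.92502 -268.995 40.491
collar39 395.855 -267.345 39.039
collar39 405.095 -259.755 37.95
hole14 390.245 -273.615 6.8420005
hole14 383.645 -297.70502 6.941
hole14 419.285 -253.815 6.479
collar39 390.575 -271.965 40.128002
collar39 399.815 -258.105 38.313004
collar39 397.83502 -260.085 40.491
collar39 392.225 -269.655 37.554
```

View pics/rect.png

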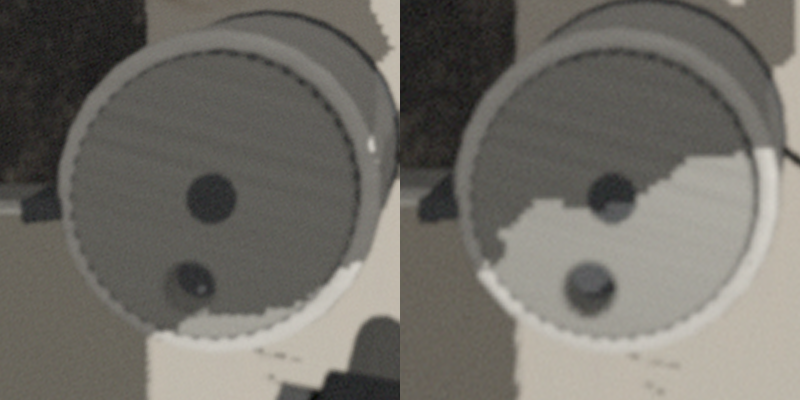

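```bash
cat > chk.py <<'E'
import sys,numpy as np
from rig import sensors
zl,l=float(sys.argv[1]),float(sys.argv[2]); s=sensors.sense(); f=np.array(s["force"])
print("STATE",round(s["time_s"],2),np.round(s["eef_pos"],1),np.round(f,1))
sys.exit(abs(f[2])>zl or np.hypot(f[0],f[1])>l)
E
python3 -m jog '[[[-35,-5,0],[0,0,0],0.9],[[-56.6,-8.2,-8],[0,0,0],0.9],[[-56.6,-8.2,-25],[0,0,0],0.9],[[-56.6,-8.2,-36],[0,0,0],0.9],[[-56.6,-8.2,-41],[0,0,0],0.9],[[-56.6,-8.2,-41],[0,0,0],0.9],[[-56.6,-8.2,-41],[0,0,0],0.9],[[-56.6,-8.2,-41],[0,0,0],0.9]]' && python3 chk.py 5 5 && python3 -m jog '[[[0,0,-1],[0,0,0],0.9],[[0,0,-2],[0,0,0],0.9],[[0,0,-3],[0,0,0],0.9],[[0,0,-4],[0,0,0],0.9],[[0,0,-5],[0,0,0],0.9],[[0,0,-6],[0,0,0],0.9],[[0,0,-6],[0,0,0],0.9],[[0,0,-6],[0,0,0],0.9]]' && python3 - <<'E'
from m import *
p=capture("wrist"); cv2.imwrite("pics/w4.png",cv2.resize(p["color"][180:360,220:420],(667,600),interpolation=cv2.INTER_CUBIC))
e=sensors.sense(); print(e["eef_pos"],e["force"]);
for d in place_of(p,"pin_tip")[:3]: print(d["p"],d["centre"],at_z(p,d["centre"],e["eef_pos"][2]-57.3))
print(pix(p,[384,-298,75]),pix(p,[390.3,-273,75]))
E
```

```text
time_s: 7.6
eef_pos: [383.9, -298.4, 139.9]
ee_rot: [0.001, 0.769, 0.639, -0.0]
force: [-0.0, 0.0, -1.9]
grip_width: 0.201
STATE 7.6 [ 383.9 -298.4  139.9] [-0.   0.  -1.9]False
```

```bash
sed -i 's/sys.exit(\(.*\))$/sys.exit(int(\1))/' chk.py
python3 -m jog '[[[0,0,-1],[0,0,0],0.9],[[0,0,-2],[0,0,0],0.9],[[0,0,-3],[0,0,0],0.9],[[0,0,-4],[0,0,0],0.9],[[0,0,-5],[0,0,0],0.9],[[0,0,-6],[0,0,0],0.9],[[0,0,-6],[0,0,0],0.9],[[0,0,-6],[0,0,0],0.9]]' && python3 - <<'E'
from m import *
p=capture("wrist"); cv2.imwrite("pics/w4.png",cv2.resize(p["color"][180:360,220:420],(667,600),interpolation=cv2.INTER_CUBIC))
e=sensors.sense(); print(e["eef_pos"],e["force"]);
for d in place_of(p,"pin_tip")[:3]: print(d["p"],d["centre"],at_z(p,d["centre"],e["eef_pos"][2]-57.3))
print(pix(p,[384,-298,75]),pix(p,[390.3,-273,75]))
E
```

```text
time_s: 8.27
eef_pos: [383.4, -298.1, 133.2]
ee_rot: [-0.0, 0.769, 0.639, 0.0]
force: [0.5, 1.0, -1.8]
grip_width: 0.201
[ 383.43049647 -298.18738812  133.32968095] [ 0.40705434 -0.68128944 -1.54546052]
0.59 [277.9, 311.8] [ 383.24130817 -297.47578534   76.02968095]
[np.float64(277.74258009387063), np.float64(313.53015733954254)] [np.float64(227.50172750932657), np.float64(316.98778745434953)]
```

View pics/w4.png

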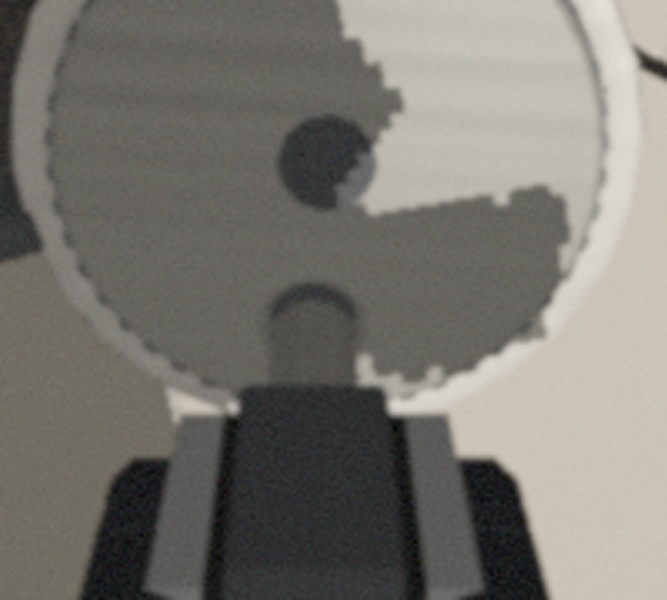

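The tip sits over the hole (crop (313,300), dark crescent of the mouth evenly around it). Lowering in checked steps.

```bash
python3 -m jog '[[[0,0,-0.5],[0,0,0],0.9],[[0,0,-1],[0,0,0],0.9],[[0,0,-1.5],[0,0,0],0.9],[[0,0,-2],[0,0,0],0.9],[[0,0,-2.5],[0,0,0],0.9],[[0,0,-3],[0,0,0],0.9],[[0,0,-3],[0,0,0],0.9],[[0,0,-3],[0,0,0],0.9]]' && python3 chk.py 6 6 && python3 -m jog '[[[0,0,-0.5],[0,0,0],0.9],[[0,0,-1],[0,0,0],0.9],[[0,0,-1.5],[0,0,0],0.9],[[0,0,-2],[0,0,0],0.9],[[0,0,-2.5],[0,0,0],0.9],[[0,0,-3],[0,0,0],0.9],[[0,0,-3.5],[0,0,0],0.9],[[0,0,-4],[0,0,0],0.9]]' && python3 chk.py 6 6 && python3 -m jog '[[[0,0,-0.5],[0,0,0],0.9],[[0,0,-1],[0,0,0],0.9],[[0,0,-1.5],[0,0,0],0.9],[[0,0,-2],[0,0,0],0.9],[[0,0,-2.5],[0,0,0],0.9],[[0,0,-3],[0,0,0],0.9],[[0,0,-3.5],[0,0,0],0.9],[[0,0,-4],[0,0,0],0.9]]' && python3 chk.py 6 6 
```

```text
time_s: 9.03
eef_pos: [383.4, -298.2, 130.3]
ee_rot: [-0.0, 0.769, 0.639, 0.0]
force: [0.1, -0.7, -1.0]
grip_width: 0.201
STATE 9.03 [ 383.4 -298.2  130.3] [ 0.1 -0.7 -1. ]
time_s: 9.7
eef_pos: [383.4, -298.2, 126.2]
ee_rot: [0.0, 0.769, 0.639, -0.0]
force: [-0.1, 0.7, -0.4]
grip_width: 0.205
STATE 9.7 [ 383.4 -298.2  126.2] [-0.1  0.7 -0.4]
time_s: 10.37
eef_pos: [383.4, -298.2, 122.2]
ee_rot: [0.0, 0.769, 0.639, 0.0]
force: [0.6, 0.9, -1.6]
grip_width: 0.201
STATE 10.37 [ 383.4 -298.2  122.2] [ 0.6  0.9 -1.6]
```

```bash
python3 -m jog '[[[0,0,-0.5],[0,0,0],0.9],[[0,0,-1],[0,0,0],0.9],[[0,0,-1.5],[0,0,0],0.9],[[0,0,-2],[0,0,0],0.9],[[0,0,-2.5],[0,0,0],0.9],[[0,0,-3],[0,0,0],0.9],[[0,0,-3.5],[0,0,0],0.9],[[0,0,-3.5],[0,0,0],0.9]]' && python3 chk.py 6 6 && python3 -m jog '[[[0,0,-0.5],[0,0,0],0.9],[[0,0,-1],[0,0,0],0.9],[[0,0,-1.5],[0,0,0],0.9],[[0,0,-2],[0,0,0],0.9],[[0,0,-2.5],[0,0,0],0.9],[[0,0,-2.5],[0,0,0],0.9],[[0,0,-2.5],[0,0,0],0.9],[[0,0,-2.5],[0,0,0],0.9]]' && python3 chk.py 6 6
```

```text
time_s: 11.03
eef_pos: [383.4, -298.2, 118.9]
ee_rot: [0.0, 0.769, 0.639, -0.0]
force: [-1.2, 0.3, 2.3]
grip_width: 0.201
STATE 11.03 [ 383.4 -298.2  118.9] [-1.2  0.3  2.3]
time_s: 11.7
eef_pos: [383.5, -298.2, 116.4]
ee_rot: [0.0, 0.769, 0.639, -0.0]
force: [-0.5, -0.0, 4.2]
grip_width: 0.205
STATE 11.7 [ 383.5 -298.2  116.4] [-0.5 -0.   4.2]
```

```bash
python3 -m jog '[[[-1.2,0.2,0],[0,0,0],0.9],[[-2.5,0.6,0],[0,0,0],0.9],[[-3.6,1,0],[0,0,0],0.9],[[-4.6,1.4,0],[0,0,0],0.9],[[-5.6,1.9,0],[0,0,0],0.9],[[-6.6,2.5,0],[0,0,0],0.9],[[-6.6,2.5,0],[0,0,0],0.9],[[-6.6,2.5,0],[0,0,0],0.9]]' && python3 chk.py 7 8 && python3 -m jog '[[[-0.9,0.6,0],[0,0,0],0.9],[[-1.9,1.2,0],[0,0,0],0.9],[[-2.8,1.9,0],[0,0,0],0.9],[[-3.7,2.6,0],[0,0,0],0.9],[[-4.6,3.3,0],[0,0,0],0.9],[[-5.4,4.1,0],[0,0,0],0.9],[[-6.2,4.9,0],[0,0,0],0.9],[[-6.9,5.8,0],[0,0,0],0.9]]' && python3 chk.py 7 8
```

```text
time_s: 12.37
eef_pos: [376.8, -295.8, 116.4]
ee_rot: [0.0, 0.769, 0.639, -0.0]
force: [4.0, -1.1, 4.7]
grip_width: 0.199
STATE 12.37 [ 376.8 -295.8  116.4] [ 4.  -1.1  4.7]
time_s: 13.03
eef_pos: [369.9, -290.0, 116.4]
ee_rot: [0.0, 0.769, 0.639, -0.0]
force: [4.3, -2.2, 4.4]
grip_width: 0.201
STATE 13.03 [ 369.9 -290.   116.4] [ 4.3 -2.2  4.4]
```

```bash
cat > chk2.py <<'E'
import sys,numpy as np
from rig import sensors
s=sensors.sense(); f=np.array(s["force"])
print("STATE",round(s["time_s"],2),np.round(s["eef_pos"],1),np.round(f,1))
sys.exit(int(f[2]<2 or f[2]>8 or np.hypot(f[0],f[1])>8.5))
E
python3 -m jog '[[[-0.3,0.4,0],[0,0,0],0.9],[[-0.5,0.7,0],[0,0,0],0.9],[[-0.8,1.1,0],[0,0,0],0.9],[[-1.1,1.4,0],[0,0,0],0.9],[[-1.1,1.4,0],[0,0,0],0.9],[[-1.1,1.4,0],[0,0,0],0.9],[[-1.1,1.4,0],[0,0,0],0.9],[[-1.1,1.4,0],[0,0,0],0.9]]' >/dev/null && python3 chk2.py && python3 -m jog '[[[-0.3,0.4,0],[0,0,0],0.9],[[-0.5,0.8,0],[0,0,0],0.9],[[-0.8,1.1,0],[0,0,0],0.9],[[-1,1.5,0],[0,0,0],0.9],[[-1,1.5,0],[0,0,0],0.9],[[-1,1.5,0],[0,0,0],0.9],[[-1,1.5,0],[0,0,0],0.9],[[-1,1.5,0],[0,0,0],0.9]]' >/dev/null && python3 chk2.py && python3 -m jog '[[[-0.2,0.4,0],[0,0,0],0.9],[[-0.4,0.8,0],[0,0,0],0.9],[[-0.7,1.2,0],[0,0,0],0.9],[[-0.9,1.6,0],[0,0,0],0.9],[[-0.9,1.6,0],[0,0,0],0.9],[[-0.9,1.6,0],[0,0,0],0.9],[[-0.9,1.6,0],[0,0,0],0.9],[[-0.9,1.6,0],[0,0,0],0.9]]' >/dev/null && python3 chk2.py && python3 -m jog '[[[-0.2,0.4,0],[0,0,0],0.9],[[-0.4,0.8,0],[0,0,0],0.9],[[-0.6,1.2,0],[0,0,0],0.9],[[-0.8,1.6,0],[0,0,0],0.9],[[-0.8,1.6,0],[0,0,0],0.9],[[-0.8,1.6,0],[0,0,0],0.9],[[-0.8,1.6,0],[0,0,0],0.9],[[-0.8,1.6,0],[0,0,0],0.9]]' >/dev/null && python3 chk2.py && python3 -m jog '[[[-0.2,0.4,0],[0,0,0],0.9],[[-0.4,0.8,0],[0,0,0],0.9],[[-0.5,1.2,0],[0,0,0],0.9],[[-0.7,1.7,0],[0,0,0],0.9],[[-0.7,1.7,0],[0,0,0],0.9],[[-0.7,1.7,0],[0,0,0],0.9],[[-0.7,1.7,0],[0,0,0],0.9],[[-0.7,1.7,0],[0,0,0],0.9]]' >/dev/null && python3 chk2.py
```

```text
STATE 13.7 [ 368.1 -287.5  115.6] [-2.8  5.3 -2.3]
```

Axial load vanished and the pin was drawn on by the ring at ≈213° (≈0.53 rad from the pointer): looks engaged. Relax onto the measured place, then lower gently.

```bash
python3 -m jog '[[[-0.4,0.5,0],[0,0,0],0.9],[[-0.7,1,0],[0,0,0],0.9],[[-0.7,1,0],[0,0,0],0.9],[[-0.7,1,0],[0,0,0],0.9],[[-0.7,1,0],[0,0,0],0.9],[[-0.7,1,0],[0,0,0],0.9],[[-0.7,1,0],[0,0,0],0.9],[[-0.7,1,0],[0,0,0],0.9]]' >/dev/null && python3 chk.py 6 6 && python3 -m jog '[[[0,0,-0.5],[0,0,0],0.9],[[0,0,-1],[0,0,0],0.9],[[0,0,-1.5],[0,0,0],0.9],[[0,0,-2],[0,0,0],0.9],[[0,0,-2],[0,0,0],0.9],[[0,0,-2],[0,0,0],0.9],[[0,0,-2],[0,0,0],0.9],[[0,0,-2],[0,0,0],0.9]]' > /dev/null && python3 chk.py 5 6
```

```text
STATE 14.37 [ 368.  -287.3  116.2] [-2.4  3.7 -2.1]
STATE 15.03 [ 368.  -287.4  114.6] [-2.4  5.   1.3]
```

```bash
python3 -m jog '[[[-0.2,0.3,0],[0,0,0],0.9],[[-0.4,0.6,0],[0,0,0],0.9],[[-0.6,0.9,0],[0,0,0],0.9],[[-0.6,0.9,0],[0,0,0],0.9],[[-0.6,0.9,0],[0,0,0],0.9],[[-0.6,0.9,0],[0,0,0],0.9],[[-0.6,0.9,0],[0,0,0],0.9],[[-0.6,0.9,0],[0,0,0],0.9]]' >/dev/null && python3 chk.py 6 7
```

```text
STATE 15.7 [ 367.8 -286.9  114.5] [0.4 1.1 1.5]
```

```bash
python3 -m jog '[[[0,0,-0.3],[0,0,0],0.9],[[0,0,-0.6],[0,0,0],0.9],[[0,0,-0.9],[0,0,0],0.9],[[0,0,-1.2],[0,0,0],0.9],[[0,0,-1.5],[0,0,0],0.9],[[0,0,-1.5],[0,0,0],0.9],[[0,0,-1.5],[0,0,0],0.9],[[0,0,-1.5],[0,0,0],0.9]]' >/dev/null && python3 chk.py 6 7 && python3 -m jog '[[[0,0,-0.3],[0,0,0],0.9],[[0,0,-0.6],[0,0,0],0.9],[[0,0,-0.9],[0,0,0],0.9],[[0,0,-1.2],[0,0,0],0.9],[[0,0,-1.5],[0,0,0],0.9],[[0,0,-1.5],[0,0,0],0.9],[[0,0,-1.5],[0,0,0],0.9],[[0,0,-1.5],[0,0,0],0.9]]' >/dev/null && python3 chk.py 6 7 
```

```text
STATE 16.37 [ 367.6 -286.7  112.8] [ 1.7 -1.2 -1.2]
STATE 17.03 [ 367.5 -286.5  111.3] [ 1.2 -1.  -1.5]
```

```bash
python3 -m jog '[[[0,0,-0.5],[0,0,0],0.9],[[0,0,-1],[0,0,0],0.9],[[0,0,-1.5],[0,0,0],0.9],[[0,0,-2],[0,0,0],0.9],[[0,0,-2.5],[0,0,0],0.9],[[0,0,-3],[0,0,0],0.9],[[0,0,-3.5],[0,0,0],0.9],[[0,0,-4],[0,0,0],0.9]]' >/dev/null && python3 chk.py 6 7 && python3 -m jog '[[[0,0,-0.5],[0,0,0],0.9],[[0,0,-1],[0,0,0],0.9],[[0,0,-1.5],[0,0,0],0.9],[[0,0,-2],[0,0,0],0.9],[[0,0,-2.5],[0,0,0],0.9],[[0,0,-3],[0,0,0],0.9],[[0,0,-3.5],[0,0,0],0.9],[[0,0,-4],[0,0,0],0.9]]' >/dev/null && python3 chk.py 6 7 && python3 -m jog '[[[0,0,-0.5],[0,0,0],0.9],[[0,0,-1],[0,0,0],0.9],[[0,0,-1.5],[0,0,0],0.9],[[0,0,-2],[0,0,0],0.9],[[0,0,-2.5],[0,0,0],0.9],[[0,0,-3],[0,0,0],0.9],[[0,0,-3.5],[0,0,0],0.9],[[0,0,-4],[0,0,0],0.9]]' >/dev/null && python3 chk.py 6 7
```

```text
STATE 17.7 [ 367.5 -286.5  107.2] [-0.3  0.6 -0.4]
STATE 18.37 [ 367.5 -286.5  103.2] [ 0.7 -1.2 -1.7]
STATE 19.03 [ 367.5 -286.5   99.2] [ 0.5 -0.6 -1.8]
```

Now 0.5 mm steps to head contact.

```bash
python3 -m jog '[[[0,0,-0.3],[0,0,0],0.9],[[0,0,-0.6],[0,0,0],0.9],[[0,0,-0.9],[0,0,0],0.9],[[0,0,-1.2],[0,0,0],0.9],[[0,0,-1.2],[0,0,0],0.9],[[0,0,-1.2],[0,0,0],0.9],[[0,0,-1.2],[0,0,0],0.9],[[0,0,-1.2],[0,0,0],0.9]]' >/dev/null && python3 chk.py 4 7 && python3 -m jog '[[[0,0,-0.2],[0,0,0],0.9],[[0,0,-0.4],[0,0,0],0.9],[[0,0,-0.5],[0,0,0],0.9],[[0,0,-0.5],[0,0,0],0.9],[[0,0,-0.5],[0,0,0],0.9],[[0,0,-0.5],[0,0,0],0.9],[[0,0,-0.5],[0,0,0],0.9],[[0,0,-0.5],[0,0,0],0.9]]' >/dev/null && python3 chk.py 4 7 && python3 -m jog '[[[0,0,-0.2],[0,0,0],0.9],[[0,0,-0.4],[0,0,0],0.9],[[0,0,-0.5],[0,0,0],0.9],[[0,0,-0.5],[0,0,0],0.9],[[0,0,-0.5],[0,0,0],0.9],[[0,0,-0.5],[0,0,0],0.9],[[0,0,-0.5],[0,0,0],0.9],[[0,0,-0.5],[0,0,0],0.9]]' >/dev/null && python3 chk.py 4 7 && python3 -m jog '[[[0,0,-0.2],[0,0,0],0.9],[[0,0,-0.4],[0,0,0],0.9],[[0,0,-0.5],[0,0,0],0.9],[[0,0,-0.5],[0,0,0],0.9],[[0,0,-0.5],[0,0,0],0.9],[[0,0,-0.5],[0,0,0],0.9],[[0,0,-0.5],[0,0,0],0.9],[[0,0,-0.5],[0,0,0],0.9]]' >/dev/null && python3 chk.py 4 7
```

```text
STATE 19.7 [ 367.6 -286.7   98.9] [-3.7  1.9  9.7]
```

Contact at 98.9, which agrees with the ring contact height (both put the pin ~2 mm lower in the grip than assumed). Relax, release, lift and look.

```bash
python3 -m jog '[[[0,0,0.7],[0,0,0],0.9],[[0,0,0.7],[0,0,0],0.9],[[0,0,0.7],[0,0,0],0.5],[[0,0,0.7],[0,0,0],0.5],[[0,0,0.7],[0,0,0],0.5],[[0,0,0.7],[0,0,0],0.5],[[0,0,0.7],[0,0,0],0.5],[[0,0,0.7],[0,0,0],0.5]]' && python3 -m jog '[[[0,0,10],[0,0,0],0.5],[[0,0,30],[0,0,0],0.5],[[0,0,60],[0,0,0],0.5],[[10,10,95],[0,0,0],0.5],[[10,10,120],[0,0,0],0.5],[[10,10,120],[0,0,0],0.5],[[10,10,120],[0,0,0],0.5],[[10,10,120],[0,0,0],0.5]]' && python3 - <<'E'
from m import *
np.set_printoptions(precision=1,suppress=True)
p=capture("wrist"); cv2.imwrite("pics/w5.png",p["color"])
r,c=map(int,pix(p,[368,-286,110])); print(r,c)
W=zmap_world(p,(max(0,r-60),min(480,r+80),max(0,c-60),c+60)); m=(W[:,4]>103)&(W[:,4]<135)&(np.hypot(W[:,2]-368,W[:,3]+286)<25); X=W[m]
print("head top",m.sum(),cv2.minAreaRect(X[:,2:4].astype(np.float32)),np.median(X[:,4]),X[:,2:].mean(0))
k=(abs(W[:,4]-75)<5); print("collar z",np.median(W[k][:,4]))
E
```

```text
time_s: 20.37
eef_pos: [367.5, -286.5, 98.7]
ee_rot: [-0.0, 0.769, 0.639, 0.0]
force: [0.2, -0.2, -0.1]
grip_width: 0.496
time_s: 21.03
eef_pos: [377.2, -276.3, 217.9]
ee_rot: [-0.001, 0.769, 0.639, -0.0]
force: [-0.6, -0.5, -0.1]
grip_width: 0.498
261 301
head top 1014 ((368.2098083496094, -286.10595703125), (18.55570411682129, 17.86507797241211), 79.43641662597656) 115.67202575901091 [ 368.7 -284.6  114.5]
collar z 75.92143773765383
```

View pics/w5.png

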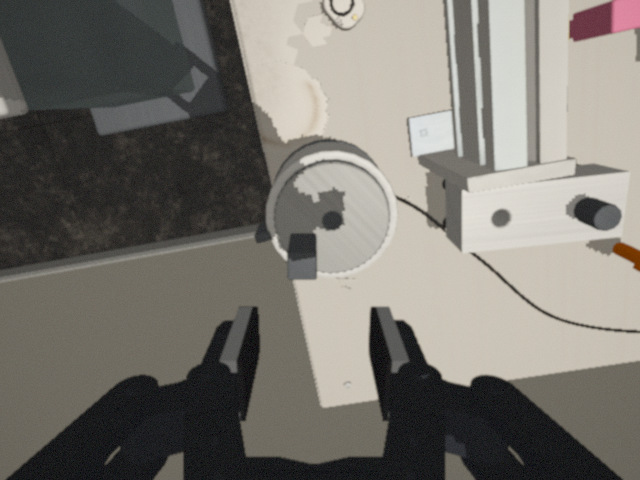

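```bash
python3 -c "
from rig import ctrl; print(ctrl.finish_job())"
```

```text
the job is handed in; nothing more can be done
None
```

The index pin is fully home in the fixture, the collar is locked, and I handed the job in at about 21 s with the gripper clear. No verdict was reported.

**What I did:** I took the square-headed pin from the stand and lowered it into the collar hole. I turned the collar clockwise about 42° with roughly 5 N of downward press. The downward force vanished at about 213° world, roughly 0.53 rad from the pointer, as the ring snapped up. I recentred the pin there and pushed it home; the highest force I read was about 11 N, when the head met the collar. Then I let go and lifted away.

**Last checks:**
- **Head on collar:** the head top measured 115.7 mm against the collar at 75.9 mm. That is 39.8 mm for a 40 mm head, so it sits flat.
- **Pin depth:** the pin went well past the ring's solid stop without resistance.
- **Other pins:** the round-headed pin is still in the stand. I did not touch the orange or pink look-alikes.

**Disagreements:**
- **Pin height in the grip:** the head met the collar about 1.6 mm higher than I expected from the grasp. First contact with the ring gave the same offset, so the pin was held about 2 mm lower than I had assumed.
- **Network heights:** the networks' triangulated heights for the collar hole and seat were 10 to 16 mm off, so I used the depth map and circle fits instead.

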